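Lock the skewer tower of a sugar-painting stall with its hidden-hole pin

ROBOT

A 6-joint arm with a two-finger parallel gripper is mounted at the origin on the work surface. World frame = base frame: x ahead of the robot, y to its left, z up, the work surface at z = 0. Lengths are in m, angles in rad, forces in N, time in s.
With the tool pointing down it reaches from about 0.3 to 0.775 m from the base axis. Payload 14.6 kg.
Tool frame: the origin (TCP) lies midway between the tips of the shut fingers; the grasp point (between the pads) lies 19 mm behind it (ctrl.pinch_z is the distance from the TCP to the grasp point, in m); z points along the fingers, y is the line along which they close (so a half turn about z gives the same grasp; the last joint's range is limited). The gripper opens to 94 mm and grips with 3 to 60 N. Pads are 16 mm wide; open, the fingers measure 119 mm over their backs; the gripper's body (75 mm by 177 mm) begins 78 mm behind the grasp point.
Start: joints at [-0.067, 0.3, 1.521, -0, 1.321, -0.067], TCP at [0.55, -0, 0.166] pointing down, gripper open.
Joint ranges: [-3.03, 3.03], [-0.79, 2.21], [0.23, 2.52], [-1.04, 4.18], [0, 3.07], [-2.55, 2.55]. Speed limits (rad/s): [2.22, 2.22, 2.57, 3.14, 3.14, 3.14].

INTERFACE

Orientations are given as [roll, pitch, yaw] about the fixed x, y, z axes, in that order (R = Rz(yaw) Ry(pitch) Rx(roll)).
In Python, from station import ctrl gives the robot as it stands.
- The arm moves only by the tool jog_arm, never from a script. Its argument "motion" is a list of rows, each a list of 7 numbers: the shift along the tool's x, y, z in m, then the turn, a rotation vector about the tool's x, y, z in rad, then the opening, from -1 (shut) to 1 (fully open). In form: [[tx, ty, tz, rx, ry, rz, gripper], ...]. A call has 1 to 5 rows; each row shifts and turns the commanded pose from where the row before left it, along the tool's axes as they then stand; what a row does not reach is not made up. A row lasts 1/10 s, in which the tool goes at most 50 mm and 8.59 degrees, less where a joint would pass 70% of its speed; a pose out of reach is approached as far as the arm can. A call is refused whole if a number of a shift passes 0.05 or a number of a turn 0.15, either way. A call with a gripper value outside its range is refused whole. The fingers move at their own pace and stop on an object; "squeeze" is the grip in N (left out, the last holds). Time passes only in rows, so rows that do not move let the fingers close. It gives the time, the measured TCP pose, the force, the opening and the grip force at its end, in the units of the state.
- ctrl.get_obs(): the state, without advancing time (a new reading comes with each control period).
- ctrl.camera(name): name is "scene" or "side" or "wrist"; returns the picture (400x640x3 uint8, red, green, blue); there is no depth.
- ctrl.camera_model(name): a dict with "intrinsics" (3x3 intrinsics, pixels), "rvec" (rotation vector, rad) and "tvec" (3), from world to camera coordinates, as OpenCV has them. Camera axes: x right, y down, z forward; pixel columns grow to the right and rows downward; lengths in m; the calibration is good to about 2 mm. A picture is of the moment at which its call begins: read the wrist's pose just before it. camera_model takes no time and is no camera call; for the wrist camera it gives the pose at the moment of the call.
- ctrl.hand_in(): hands the job in; it is judged then, once.
The state is a dict: "time_s": time; "qpos": joint angles; "joint_vel": joint speeds; "tau": joint torques, N m; "ee_pos": TCP position; "eef_rot": TCP orientation; "force": force on the tool from outside, world axes, zero at the start; "moment": the same for the moment, N m; "grip_width": finger opening in m; "grip_force": force on a finger pad.
Only numpy, scipy, OpenCV 4.12 (cv2) and the standard library are available. Lean on these libraries where they do the work, as an engineer would, in place of code of your own. Each camera call takes 0.05 s, during which the arm holds its last target. There are 200 camera calls.

TASK

Lock the red skewer tower so that it cannot turn: take the locking pin out of its wooden rest by pinching its two side buttons, put its tip through the rubber-lipped slot in the stand's steel cover and, with the buttons kept pinched, feel along the slot until the tip drops into the lock hole hidden below. Seat the pin fully home with its collar down on the cover, let go so that the buttons spring out, and leave the other things on the table where they are.

Things in the scene. Friction and masses are not known exactly. Their poses are not given: they have to be found in the camera images.
- pin_grip (a point): Middle of the black head of the loose locking pin (84 mm long, 0.08 to 0.17 kg, upright in the rest at the start). Head 22 (x) by 24 (y) by 28 mm high, a button 18 mm wide, 20 mm high on its +y and -y faces; 34 mm over both buttons, 26 when pinched in. z up along the pin, y from button to button. 68 mm above the tip; 28 mm above the cover when the pin is home.
- pin_tip (a point): Lower end (tip) of the pin, on its axis; axes as pin_grip. Shank 10 mm in diameter, 40 mm long, its lowest 6 mm a cone that ends 4 mm wide. Above it a collar 24 mm in diameter, 4 mm thick, its underside 40 mm above the tip, then a neck 16 mm in diameter and the head, whose top is 84 mm above the tip.
- button_a (a joint): Travel of the button on the +y side of the pin's head, in m: 0 sprung out, 0.004 pressed fully in, which takes about 4 N; springs back when let go. It counts as pinched above 0.003.
- button_b (a joint): The same for the button on the -y side.
- pin_rest: Wooden rest block, 60 x 60 mm and 45 mm high, fixed, with an upright through hole 12 mm wide in its middle in which the pin stands, collar on the top. Origin at the centre of its underside, z up.
- slot (a point): Middle of the slot, level with the cover's top, 60 mm above the table, z up. Slot 56 mm long (x), 14 mm wide, cover 8 mm thick. Soft rubber lips hide the inside; the pin passes them without force. Below it, 20 mm under the cover's top, lies a level flat steel lock plate that stays put. Its one upright hole is on y = 0, at an unknown place from x = -19 to +19 mm.
- stand: Fixed steel box, top (the cover) 60 mm high, 150 mm along x, from y = -50 to +260 mm, origin on the table under the slot's middle, with a red tower 110 mm wide, 256 mm high, centred at y = +160 mm. The lock hole inside is 13 mm wide. A tip on the lock plate leaves the collar 20 mm above the cover; in the hole the pin goes 20 mm deeper, collar on the cover, tip 40 mm below its top.
- stick_cup: Aluminium cup, 72 mm wide and 90 mm high, with wooden skewers up to 150 mm above the table; origin at the centre of its underside. To be left alone. It and the pin rest trade places from one start to the next.
- scraper: Scraper lying on the steel slab at the far side; to be left alone.
- ladle: Ladle lying on the steel slab at the far side; to be left alone.
- syrup_jar: Jar, 72 mm wide, 100 mm high, to be left alone; origin at the centre of its underside.
- tin: Tin, 60 mm wide, 80 mm high, to be left alone; origin at the centre of its underside.
- phone: Phone, 75 x 150 x 9 mm, lying flat; to be left alone; origin at the centre of its underside.
- mug: White mug, 76 mm wide, 85 mm high, to be left alone; origin at the centre of its underside.
Mind the look-alikes: they are no part of the job. Of the things shaped like the pin_rest, the wooden one is meant.

How it is judged:
By the outcome, as a careful person would: the job done as asked, in the order asked, and still so for the second after the job is handed in, with the robot touching nothing.
It also fails if it takes over 56 s, if anything falls off the work surface, if the arm or the gripper's body presses on something with over 40 N, if the wrist force passes 120 N, or if a joint passes its speed limit or range.

## Working session

There is one attempt and no reset: what is moved stays moved. The work goes in short steps, Python scripts to look and compute and a tool call to move; the robot and the scene stay as the last step left them, time stands still between calls to the robot, and variables do not carry over. Pictures are saved under pics/ and viewed, at most 10 in all, crops included, and the job is handed in when it is done.

Besides the shell and the picture viewer there is one more tool, called as name([rows], argument=value, ...), one row to a line, values as JSON. jog_arm: Moves the arm, as the interface text tells. Its arguments: {"type":"object","properties":{"motion":{"type":"array"},"squeeze":{"type":"number"}},"required":["motion"]}

```bash
mkdir -p pics && ls && cat > h.py <<'E'
import numpy as np, cv2
from station import ctrl
def save(n,f):
    im=ctrl.camera(n); cv2.imwrite('pics/'+f,cv2.cvtColor(im,cv2.COLOR_RGB2BGR)); return im
def ray(n,uv,m=None):
    m=m or ctrl.camera_model(n); R=cv2.Rodrigues(np.array(m['rvec'],float))[0]
    d=R.T@np.linalg.inv(np.array(m['intrinsics']))@np.array([uv[0],uv[1],1.]); o=-R.T@np.array(m['tvec'],float).ravel()
    return o,d
def onz(n,uv,z,m=None):
    o,d=ray(n,uv,m); return o+d*(z-o[2])/d[2]
def proj(n,p,m=None):
    m=m or ctrl.camera_model(n)
    return cv2.projectPoints(np.array(p,float).reshape(-1,3),np.array(m['rvec'],float),np.array(m['tvec'],float),np.array(m['intrinsics'],float),None)[0].reshape(-1,2)
E
python3 - <<'E'
from h import *
import pickle
d={}
for n in ['scene','side','wrist']:
    d[n]=(ctrl.camera_model(n),save(n,n+'0.png'))
pickle.dump(d,open('d.pkl','wb'))
print(ctrl.get_obs())
a=np.hstack([cv2.imread('pics/scene0.png')]);
for n in d: 
    o,_=ray(n,(320,200),d[n][0]); print(n,o.round(3),onz(n,(320,200),0,d[n][0]).round(3))
E
```

```text
pics
{'time_s': 0.15, 'qpos': array([-6.65772179e-02,  3.00332110e-01,  1.52145195e+00, -1.91293444e-05,
        1.32064499e+00, -6.66077329e-02]), 'joint_vel': array([-0.00019353, -0.0004695 , -0.00435077,  0.0004744 ,  0.0003092 ,
        0.00213695]), 'tau': array([-2.50185103e-04, -5.31960297e+01, -3.52822959e+01,  7.07691838e-02,
        2.35654798e-02, -3.66386917e-05]), 'ee_pos': array([5.49774555e-01, 1.88602671e-05, 1.65117200e-01]), 'eef_rot': array([-3.14075688e+00, -3.71804899e-05,  1.57083157e+00]), 'force': array([-0.38004018, -0.16934163,  0.4336877 ]), 'moment': array([0.01154442, 0.03769866, 0.02283499]), 'grip_force': 0.0, 'grip_width': 0.09386758591509724}
scene [1.573 0.631 0.889] [ 0.459 -0.076  0.   ]
side [-0.265 -0.884  0.966] [ 0.642  0.066 -0.   ]
wrist [0.551 0.077 0.385] [ 0.548 -0.03   0.   ]
```

View pics/scene0.png

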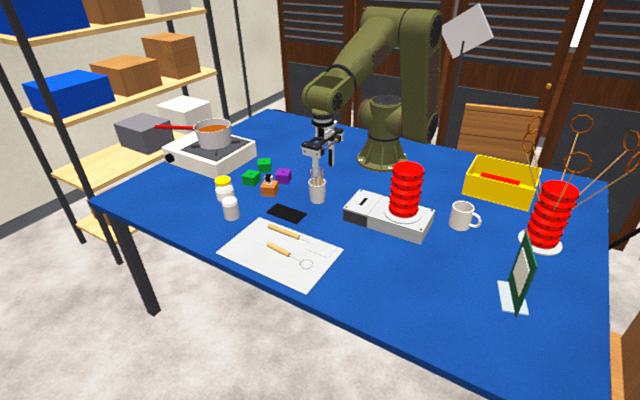

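View pics/side0.png

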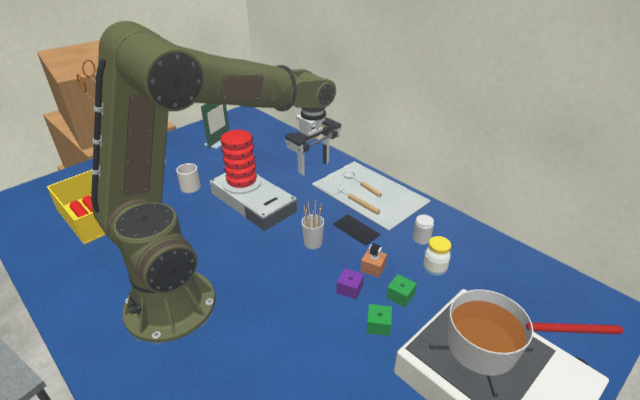

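The candidates shaped like the rest, in scene pixels, are green (264,165), green (251,178), purple (283,175) and wooden orange-brown (269,188). In the side view the wooden one is at (374,262), with the black pin head on top, so it is the one meant. The slot is at side (270,201). I'll confirm with one enlarged crop.

```bash
python3 - <<'E'
from h import *
s=cv2.imread('pics/scene0.png'); t=cv2.imread('pics/side0.png')
r=lambda im,x,y,w,h,W,H:cv2.resize(im[y:y+h,x:x+w],(W,H),interpolation=cv2.INTER_CUBIC)
top=np.hstack([r(s,240,150,60,50,360,300),r(t,340,230,70,50,420,300)])
bot=np.hstack([r(s,335,180,60,50,360,300),r(t,230,180,70,50,420,300)])
cv2.imwrite('pics/crop1.png',np.vstack([top,bot]))
E
```

```text
(no output)
```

View pics/crop1.png

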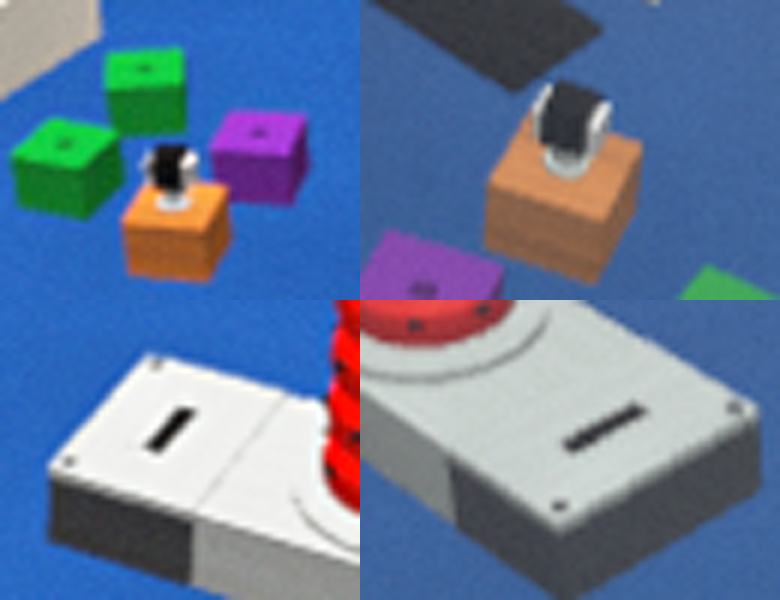

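View pics/wrist0.png

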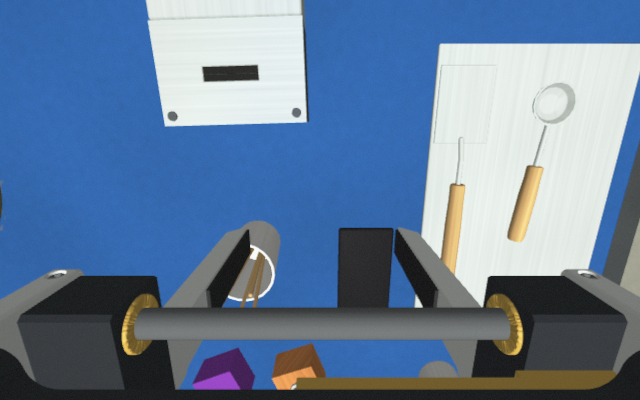

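The crop confirms it: the wooden rest at scene (269,188) / side (374,262) carries the black-headed pin with two white buttons. The green and purple blocks are empty look-alikes. In the wrist view the slot is the dark rectangle at (231,73).

```bash
python3 - <<'E'
from h import *
import pickle
d=pickle.load(open('d.pkl','rb'))
def largest(mask,n=1):
    c,_=cv2.findContours(mask.astype(np.uint8),cv2.RETR_EXTERNAL,cv2.CHAIN_APPROX_NONE); return sorted(c,key=cv2.contourArea)[-n:]
# slot in wrist
m,im=d['wrist']; g=im.astype(int)
mask=np.zeros(g.shape[:2],bool); mask[55:95,190:275]=(g.sum(2)<270)[55:95,190:275]
c=largest(mask)[0].reshape(-1,2).astype(float)
w=np.array([onz('wrist',p,0.06,m)[:2] for p in c])
r=cv2.minAreaRect((w*1000).astype(np.float32)); print('slot wrist',r)
for n,(x,y,wd,h) in dict(scene=(335,180,60,50),side=(255,192,30,20)).items():
    m,im=d[n]; g=im.astype(int); k=np.zeros(g.shape[:2],bool)
    if n=='scene': x,y,wd,h=357,196,14,12
    k[y:y+h,x:x+wd]=(g.sum(2)<300)[y:y+h,x:x+wd]
    c=largest(k)[0].reshape(-1,2).astype(float)
    w=np.array([onz(n,p,0.06,m)[:2] for p in c]); print('slot',n,cv2.minAreaRect((w*1000).astype(np.float32)))
# stand edges in wrist: front edge and screws
m=d['wrist'][0]
for p in [(172,116),(296,113),(165,125),(306,121),(149,18),(303,14)]: print('stand',p,onz('wrist',p,0.06,m).round(4))
# pin head
rays={}
for n,(x,y,wd,h) in dict(scene=(262,172,13,13),side=(365,242,20,17)).items():
    m,im=d[n]; g=im.astype(int); k=np.zeros(g.shape[:2],bool)
    k[y:y+h,x:x+wd]=(g.max(2)<90)[y:y+h,x:x+wd]
    c=largest(k)[0]; M=cv2.moments(c); uv=(M['m10']/M['m00'],M['m01']/M['m00']); rays[n]=ray(n,uv,m); print(n,uv,cv2.boundingRect(c),onz(n,uv,0.073,m).round(4))
    # white buttons
    wm=np.zeros_like(k); hs=cv2.cvtColor(im,cv2.COLOR_RGB2HSV)
    wm[y-2:y+h-1,x-4:x+wd+6]=((hs[...,1]<60)&(hs[...,2]>130))[y-2:y+h-1,x-4:x+wd+6]
    for c in largest(wm,3): print('  white',cv2.contourArea(c),c.reshape(-1,2).mean(0))
    # wood
    wm=(hs[...,0]>5)&(hs[...,0]<20)&(hs[...,1]>100)
    cx=int(uv[0]);cy=int(uv[1]); kk=np.zeros_like(k); kk[cy-20:cy+25,cx-30:cx+30]=wm[cy-20:cy+25,cx-30:cx+30]
    c=largest(kk)[0]; print('  wood',cv2.approxPolyDP(c,2,True).reshape(-1,2).tolist())
(o1,d1),(o2,d2)=rays.values()
A=np.stack([d1,-d2],1); t=np.linalg.lstsq(A,o2-o1,rcond=None)[0]
print((o1+d1*t[0]).round(4),(o2+d2*t[1]).round(4))
E
```

```text
slot wrist ((457.5189208984375, 120.1376953125), (54.78668212890625, 13.050716400146484), 1.6477727890014648)
slot scene ((457.2936706542969, 120.43990325927734), (6.635266304016113, 48.89548873901367), 88.0136489868164)
slot side ((454.3009338378906, 61.22434616088867), (22.08519172668457, 23.29836654663086), 50.049468994140625)
stand (172, 116) [0.3928 0.0781 0.06  ]
stand (296, 113) [0.5232 0.0811 0.06  ]
stand (165, 125) [0.3842 0.0689 0.06  ]
stand (306, 121) [0.5336 0.073  0.06  ]
stand (149, 18) [0.3828 0.1696 0.06  ]
stand (303, 14) [0.5321 0.173  0.06  ]
scene (267.51063829787233, 177.32624113475174) (265, 174, 6, 8) [ 0.5149 -0.3018  0.073 ]
  white 0.0 [264.  176.5]
  white 1.0 [268.5 182.9]
  white 5.0 [271.1 177.5]
  wood [[264, 181], [261, 186], [262, 194], [273, 196], [277, 190], [277, 182], [272, 181], [271, 185], [266, 185], [267, 181]]
side (374.0859375, 249.2109375) (370, 244, 10, 12) [ 0.5194 -0.2929  0.073 ]
  white 0.0 [386. 253.]
  white 3.0 [369.22222222 248.05555556]
  white 22.0 [377.42105263 253.42105263]
  wood [[367, 251], [362, 259], [361, 270], [380, 273], [386, 254], [381, 253], [373, 260]]
[ 0.5192 -0.298   0.0763] [ 0.5166 -0.2949  0.0761]
```

jog_arm([
  [-0.03, 0, -0.03, 0, 0, 0, 1],
  [-0.04, -0.01, 0, 0, 0, 0, 1],
  [-0.05, -0.01, 0, 0, 0, 0, 1],
  [-0.05, -0.01, 0, 0, 0, 0, 1],
  [-0.05, 0, 0, 0, 0, 0, 1],
])

```text
time_s: 0.65
ee_pos: [0.5194, -0.2198, 0.1958]
eef_rot: [3.141, 0.0, 1.571]
force: [0.6, 0.6, 0.3]
grip_width: 0.094
grip_force: 0.0
```

jog_arm([
  [-0.05, 0, 0, 0, 0, 0, 1],
  [-0.05, 0, 0, 0, 0, 0, 1],
  [-0.03, 0, 0, 0, 0, 0, 1],
  [0, 0, 0, 0, 0, 0, 1],
  [0, 0, 0, 0, 0, 0, 1],
])

```text
time_s: 1.15
ee_pos: [0.5201, -0.3481, 0.1949]
eef_rot: [-3.141, -0.001, 1.57]
force: [-1.0, 0.6, -0.8]
grip_width: 0.094
grip_force: 0.0
```

```bash
python3 - <<'E'
from h import *
import pickle
o=ctrl.get_obs(); m=ctrl.camera_model('wrist'); im=save('wrist','w1.png'); pickle.dump((m,im),open('w1.pkl','wb'))
print(o['time_s'],o['ee_pos'],o['eef_rot'])
print(proj('wrist',[[.517,-.297,.087],[.517,-.297,.045]],m))
E
```

```text
1.15 [ 0.52011798 -0.34809741  0.19491148] [-3.14081619e+00 -7.76943785e-04  1.56990343e+00]
[[318.3938094  141.91506766]
 [318.79706877 139.19591433]]
```

View pics/w1.png

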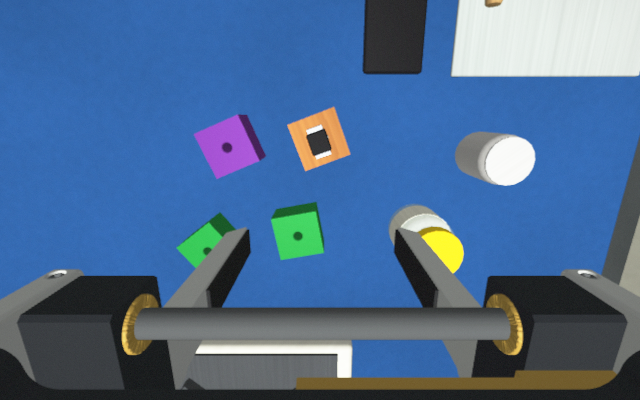

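The wrist view shows the pin's black head at about (319,142), with its white buttons above and below it, tilted roughly 15–20°. I'll measure the centre and the yaw.

```bash
python3 - <<'E'
from h import *
import pickle
m,im=pickle.load(open('w1.pkl','rb'))
hs=cv2.cvtColor(im,cv2.COLOR_RGB2HSV)
def sub(k,x0,x1,y0,y1): z=np.zeros_like(k); z[y0:y1,x0:x1]=k[y0:y1,x0:x1]; return z.astype(np.uint8)
def rect(k,z,name):
    for c in sorted(cv2.findContours(k,cv2.RETR_EXTERNAL,cv2.CHAIN_APPROX_NONE)[0],key=cv2.contourArea)[-2:]:
        w=np.array([onz('wrist',p,z,m)[:2]*1000 for p in c.reshape(-1,2).astype(float)],np.float32)
        print(name,c.reshape(-1,2).mean(0),cv2.minAreaRect(w))
rect(sub(hs[...,2]<70,295,345,115,170),.087,'black')
rect(sub((hs[...,1]<60)&(hs[...,2]>130),295,345,115,170),.083,'white')
rect(sub((hs[...,2]<70)|((hs[...,1]<60)&(hs[...,2]>130)),295,345,115,170),.085,'both')
rect(sub((hs[...,0]<25)&(hs[...,1]>80)|(hs[...,2]<70)|((hs[...,1]<60)&(hs[...,2]>130)),280,355,100,175),.045,'wood')
print(ctrl.get_obs()['qpos'])
E
```

```text
black [318.52857143 141.94285714] ((517.039794921875, -297.0644226074219), (20.28668785095215, 22.23204803466797), 18.924701690673828)
white [322.94444444 154.27777778] ((521.92333984375, -310.9165344238281), (17.856327056884766, 4.897750377655029), 18.33910369873047)
white [314.         129.19444444] ((512.314697265625, -283.74725341796875), (17.789161682128906, 5.451113700866699), 19.90933609008789)
both [310.5 115. ] ((508.68414306640625, -268.89691162109375), (1.0656440258026123, 0.0), 179.93272399902344)
both [318.4494382  141.42696629] ((516.964111328125, -297.0693664550781), (20.410621643066406, 33.932498931884766), 18.924816131591797)
wood [318.92934783 138.38586957] ((516.95166015625, -297.28924560546875), (60.817481994628906, 61.041236877441406), 20.374048233032227)
[-6.47204633e-01  4.53799322e-01  1.24268990e+00  1.75943817e-04
  1.44576674e+00 -6.47452305e-01]
```

jog_arm([
  [0.05, -0.003, 0, 0, 0, 0.148, 1],
  [0, 0, 0, 0, 0, 0.148, 1],
  [0, 0, 0, 0, 0, 0.148, 1],
  [0, 0, 0, 0, 0, 0.148, 1],
  [0, 0, 0, 0, 0, 0.148, 1],
])

```text
time_s: 1.7
ee_pos: [0.5177, -0.2966, 0.196]
eef_rot: [3.141, -0.0, 0.827]
force: [0.1, -0.3, 0.3]
grip_width: 0.0941
grip_force: 0.0
```

jog_arm([
  [0, 0, 0.03, 0, 0, 0.148, 1],
  [0, 0, 0.02, 0, 0, 0.148, 1],
  [0, 0, 0.02, 0, 0, 0.148, 1],
  [0, 0, 0, 0, 0, 0.05, 1],
  [0, 0, 0, 0, 0, 0, 1],
])

```text
time_s: 2.2
ee_pos: [0.5175, -0.2968, 0.1255]
eef_rot: [-3.141, 0.0, 0.338]
force: [-0.0, -0.3, 0.4]
grip_width: 0.0938
grip_force: 0.0
```

```bash
python3 - <<'E'
from h import *
from scipy.spatial.transform import Rotation as R
o=ctrl.get_obs(); r=R.from_euler('xyz',o['eef_rot']); print(o['time_s'],o['ee_pos'],o['eef_rot'],r.as_matrix()[:,1])
print('shift tool',r.inv().apply(np.array([.517,-.297,.054])-o['ee_pos']))
print('angle y',np.degrees(np.arctan2(*r.as_matrix()[[1,0],1])))
E
```

```text
2.2 [ 0.51754426 -0.29676619  0.12546559] [-3.14114931e+00  2.47467261e-04  3.37778686e-01] [ 3.31391981e-01 -9.43493062e-01 -4.43344202e-04]
shift tool [-5.73304032e-04  7.19195673e-05  7.14657121e-02]
angle y -70.64671317572873
```

jog_arm([
  [-0.0005, 0, 0.03, 0, 0, 0, 1],
  [0, 0, 0.03, 0, 0, 0, 1],
  [0, 0, 0.0115, 0, 0, 0, 1],
  [0, 0, 0, 0, 0, 0, 1],
  [0, 0, 0, 0, 0, 0, -1],
], squeeze=25)

```text
time_s: 2.7
ee_pos: [0.5176, -0.2984, 0.0556]
eef_rot: [3.14, -0.001, 0.338]
force: [-1.0, -0.4, -0.6]
grip_width: 0.0892
grip_force: 0.0
```

jog_arm([
  [0, 0, 0, 0, 0, 0, -1],
  [0, 0, 0, 0, 0, 0, -1],
  [0, 0, 0, 0, 0, 0, -1],
  [0, 0, 0, 0, 0, 0, -1],
  [0, 0, 0, 0, 0, 0, -1],
])

```text
time_s: 3.2
ee_pos: [0.5169, -0.2984, 0.0542]
eef_rot: [3.141, -0.0, 0.337]
force: [0.1, -0.7, -0.1]
grip_width: 0.0491
grip_force: 0.0
```

jog_arm([
  [0, 0, 0, 0, 0, 0, -1],
  [0, 0, 0, 0, 0, 0, -1],
  [0, 0, 0, 0, 0, 0, -1],
  [0, 0, 0, 0, 0, 0, -1],
  [0, 0, 0, 0, 0, 0, -1],
])

```text
time_s: 3.7
ee_pos: [0.5169, -0.2983, 0.0541]
eef_rot: [3.142, -0.0, 0.337]
force: [0.5, 0.4, -1.3]
grip_width: 0.0098
grip_force: 0.0
```

```bash
python3 - <<'E'
from h import *
m=ctrl.camera_model('scene')
s=save('scene','s2.png')[...,::-1]; t=save('side','t2.png')[...,::-1]; w=save('wrist','w2.png')[...,::-1]
r=lambda im,x,y,w,h,W,H:cv2.resize(im[y:y+h,x:x+w],(W,H),interpolation=cv2.INTER_CUBIC)
cv2.imwrite('pics/crop2.png',np.vstack([np.hstack([r(s,230,125,80,80,300,300),r(t,340,190,80,80,300,300)]),r(w,0,100,640,300,600,280)]))
E
```

```text
(no output)
```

View pics/crop2.png

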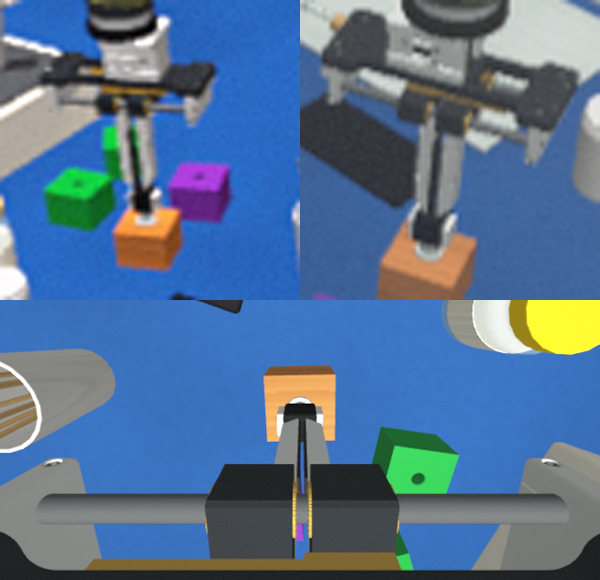

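```bash
python3 - <<'E'
from h import *
o=ctrl.get_obs();p=o['ee_pos'];print(o['grip_width'],o['grip_force'],o['time_s'])
for n in ['scene','side','wrist']: print(n,proj(n,[p,p+[0,0,.019],p+[0,0,.04],[.517,-.297,.087],[.517,-.297,.045]]).round(1).tolist())
s=cv2.imread('pics/s2.png');t=cv2.imread('pics/t2.png');w=cv2.imread('pics/w2.png')
r=lambda im,x,y,w,h,W,H:cv2.resize(im[y:y+h,x:x+w],(W,H),interpolation=cv2.INTER_CUBIC)
cv2.imwrite('pics/crop3.png',np.vstack([np.hstack([r(s,255,160,30,30,300,300),r(t,360,230,30,30,300,300)]),r(w,260,180,100,50,600,300)]))
E
```

```text
0.0005635076917194847 0.0 3.85
scene [[268.3, 181.6], [267.9, 177.7], [267.4, 173.4], [267.8, 175.0], [268.8, 183.5]]
side [[374.5, 255.2], [375.0, 250.5], [375.5, 245.2], [375.0, 246.7], [374.0, 257.2]]
wrist [[321.0, 220.5], [320.9, 229.3], [320.8, 241.1], [319.0, 236.2], [319.5, 216.2]]
```

View pics/crop3.png

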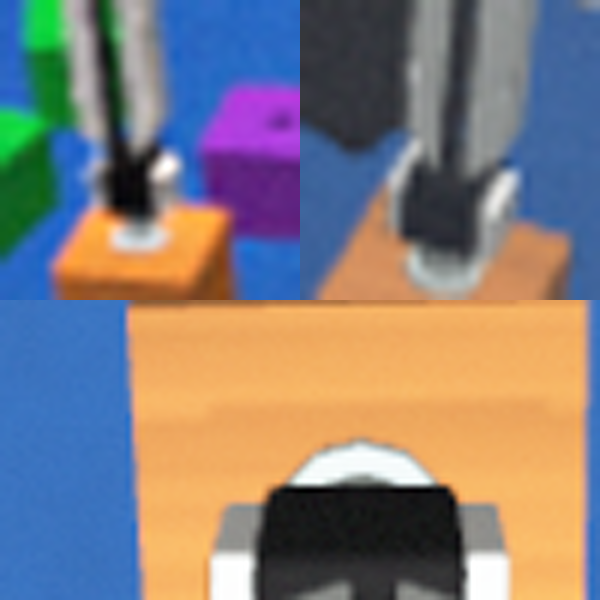

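```bash
python3 - <<'E'
from h import *
import pickle
m,im=pickle.load(open('w1.pkl','rb'))
print(np.array(m['intrinsics'])[0])
# finger tips in open state: TCP (.5201,-.3481,.1949); tool x=+Y, y=+X
for dz in [0,.01,.02,.03,.04]:
    for dy in [-.008,0,.008]:
        print(dz,dy,proj('wrist',[[.5201+s*.047,-.3481+dy,.1949+dz] for s in (-1,1)],m).round(0).tolist())
g=cv2.cvtColor(im,cv2.COLOR_RGB2GRAY)
for r in range(222,262,4): print(r,g[r,205:255:3],g[r,390:445:3])
E
```

```text
[297.47588453   0.         321.84982934]
0 -0.008 [[261.0, 229.0], [381.0, 229.0]]
0 0 [[261.0, 219.0], [381.0, 219.0]]
0 0.008 [[260.0, 210.0], [382.0, 210.0]]
0.01 -0.008 [[259.0, 234.0], [383.0, 234.0]]
0.01 0 [[258.0, 224.0], [384.0, 224.0]]
0.01 0.008 [[257.0, 214.0], [384.0, 214.0]]
0.02 -0.008 [[256.0, 239.0], [386.0, 239.0]]
0.02 0 [[255.0, 229.0], [387.0, 229.0]]
0.02 0.008 [[255.0, 218.0], [387.0, 218.0]]
0.03 -0.008 [[253.0, 245.0], [389.0, 245.0]]
0.03 0 [[252.0, 234.0], [390.0, 234.0]]
0.03 0.008 [[251.0, 223.0], [390.0, 223.0]]
0.04 -0.008 [[249.0, 251.0], [392.0, 251.0]]
0.04 0 [[249.0, 240.0], [393.0, 240.0]]
0.04 0.008 [[248.0, 228.0], [394.0, 228.0]]
222 [ 95 102  65  65  65  64  66  64  88  99 100  98 101  99 101  99  99] [114 141 142 145 145 235 209 213 224 229 232 238 236 240 240 238 234 234
 239]
226 [148 151 139  65  64  66  65  62  66  72 100 100 102 105 101 102  99] [134 143 142 138 223 213 221 230 236 239 241 238 234 217 191 213 222 234
 240]
230 [149 149 149 150  70  64  64  63  65  87 113 127 127 121  34 101  98] [142 139  27 116 127 127 142 218 235 233 17
[... 406 characters left out ...]
  88 102] [101 144  22  28  30  30 121 127 124 126 127 127 215 230 230 229 229 229
 228]
246 [144 138 148 140 127 126 128 128 127 125  72  27  24  25  24  82  99] [101 103  26  22  25  25  53 124 125 126 126 125 127 170 230 229 229 229
 229]
250 [ 64  66 101 127 125 126 127 126 126  83  28  26  27  22  21  63  99] [102  88  27  26  25  26  30  53 124 126 125 125 128 128 148 230 229 229
 229]
254 [ 94 118 126 125 125 126 127 126  95  20  27  20  27  26  23  93 100] [101 101  25  24  24  24  25  25  87 126 125 128 125 127 125 126 229 229
 229]
258 [130 128 128 126 126 124 127 107  25  28  29  27  26  27  75 100 101] [103 102  86  26  25  25  24  24  27  93 125 128 127 128 127 126 124 229
 229]
```

```bash
python3 -c "
from station import ctrl
print(ctrl.pinch_z,[a for a in dir(ctrl) if a[0]!='_'])"
```

```text
0.0188 ['MotionError', 'camera', 'camera_model', 'get_obs', 'hand_in', 'pinch_z']
```

jog_arm([
  [0, 0, -0.03, 0, 0, 0, 0.2],
  [0, 0, 0, 0, 0, 0, 0.2],
  [0, 0, 0, 0, 0, 0, 0.2],
  [0, 0, 0, 0, 0, 0, 0.2],
  [0, 0, 0, 0, 0, 0, 0.2],
])

```text
time_s: 4.35
ee_pos: [0.5166, -0.2981, 0.0832]
eef_rot: [-3.141, 0.001, 0.337]
force: [-0.2, 0.4, 0.1]
grip_width: 0.0372
grip_force: 0.0
```

jog_arm([
  [0, 0, 0, 0, 0, 0, 0.2],
  [0, 0, 0, 0, 0, 0, 0.2],
  [0, 0, 0, 0, 0, 0, 0.2],
])

```text
time_s: 4.65
ee_pos: [0.5169, -0.2983, 0.0839]
eef_rot: [-3.141, 0.0, 0.337]
force: [-0.1, -0.7, 0.1]
grip_width: 0.0561
grip_force: 0.0
```

```bash
python3 - <<'E'
from h import *
s=save('scene','s3.png')[...,::-1]; t=save('side','t3.png')[...,::-1]
o=ctrl.get_obs();p=o['ee_pos'];print(p,o['grip_width'])
from scipy.spatial.transform import Rotation as R
y=R.from_euler('xyz',o['eef_rot']).as_matrix()[:,1]*o['grip_width']/2
for n in ['scene','side']:
  for dz in (0,.02,.03,.04,.05): print(n,dz,proj(n,[p+[0,0,dz]+y,p+[0,0,dz]-y]).round(1).tolist())
r=lambda im,x,y,w,h,W,H:cv2.resize(im[y:y+h,x:x+w],(W,H),interpolation=cv2.INTER_CUBIC)
cv2.imwrite('pics/crop4.png',np.hstack([r(s,250,150,40,50,400,500),r(t,355,215,40,50,400,500)]))
E
```

```text
[ 0.51689485 -0.29832032  0.08397105] 0.056510765090277214
scene 0 [[261.3, 174.9], [274.0, 176.1]]
scene 0.02 [[260.8, 170.8], [273.6, 172.0]]
scene 0.03 [[260.5, 168.7], [273.4, 169.9]]
scene 0.04 [[260.2, 166.6], [273.1, 167.8]]
scene 0.05 [[260.0, 164.5], [272.9, 165.6]]
side 0 [[384.4, 250.8], [366.2, 244.8]]
side 0.02 [[385.0, 245.6], [366.6, 239.7]]
side 0.03 [[385.3, 243.0], [366.9, 237.1]]
side 0.04 [[385.6, 240.4], [367.1, 234.5]]
side 0.05 [[385.9, 237.7], [367.3, 231.8]]
```

View pics/crop4.png

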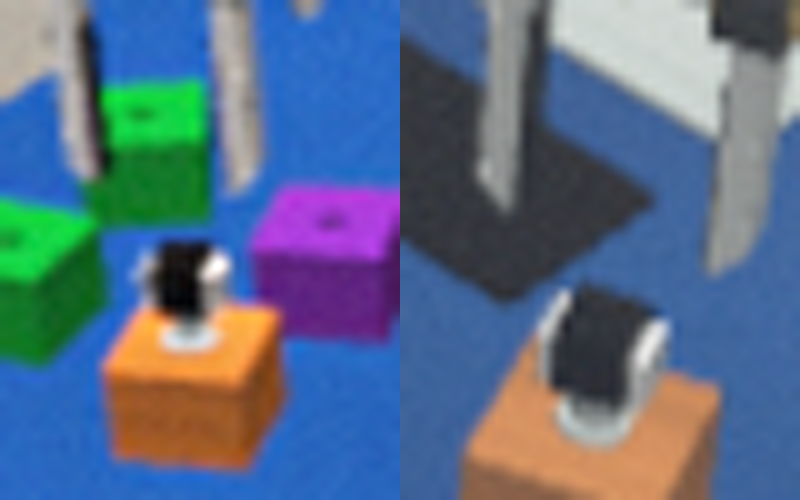

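The finger tips sit about 34 mm above the reported TCP: scene (258,168)/(274,169), side (366,236)/(387,242). So the first close happened above the head, and the pin is undisturbed. I'll go down by that much more, watching the force.

jog_arm([
  [0.0004, -0.0012, 0.02, 0, 0, 0, 0.2],
  [0, 0, 0.02, 0, 0, 0, 0.2],
  [0, 0, 0.012, 0, 0, 0, 0.2],
  [0, 0, 0.008, 0, 0, 0, 0.2],
  [0, 0, 0, 0, 0, 0, 0.2],
])

```text
time_s: 5.25
ee_pos: [0.5166, -0.2969, 0.0233]
eef_rot: [-3.141, 0.001, 0.337]
force: [-1.4, -0.4, 0.1]
grip_width: 0.0566
grip_force: 0.0
```

jog_arm([
  [0, 0, 0.002, 0, 0, 0, -1],
  [0, 0, 0, 0, 0, 0, -1],
  [0, 0, 0, 0, 0, 0, -1],
  [0, 0, 0, 0, 0, 0, -1],
  [0, 0, 0, 0, 0, 0, -1],
], squeeze=25)

```text
time_s: 5.75
ee_pos: [0.5171, -0.2972, 0.0226]
eef_rot: [3.141, -0.001, 0.337]
force: [-0.5, 0.5, 3.8]
grip_width: 0.0252
grip_force: 25.0
```

jog_arm([
  [0, 0, -0.01, 0, 0, 0, -1],
  [0, 0, -0.02, 0, 0, 0, -1],
  [0, 0, -0.02, 0, 0, 0, -1],
  [0, 0, -0.03, 0, 0, 0, -1],
  [0, 0, -0.04, 0, 0, 0, -1],
])

```text
time_s: 6.25
ee_pos: [0.5161, -0.2965, 0.1424]
eef_rot: [-3.139, 0.002, 0.337]
force: [0.8, -0.9, -1.7]
grip_width: 0.0253
grip_force: 25.0
```

jog_arm([
  [0, 0, -0.04, 0, 0, 0, -1],
  [0, 0, -0.04, 0, 0, 0, -1],
  [0, 0, -0.02, 0, 0, -0.14, -1],
  [0, 0, 0, 0, 0, -0.14, -1],
  [0, 0, 0, 0, 0, -0.14, -1],
])

```text
time_s: 6.75
ee_pos: [0.5169, -0.297, 0.2433]
eef_rot: [3.14, -0.0, 0.763]
force: [-0.1, -0.5, -1.5]
grip_width: 0.0254
grip_force: 25.0
```

jog_arm([
  [0, 0, 0, 0, 0, -0.14, -1],
  [0, 0, 0, 0, 0, -0.14, -1],
  [0, 0, 0, 0, 0, -0.14, -1],
  [0, 0, 0, 0, 0, -0.14, -1],
  [0, 0, 0, 0, 0, -0.14, -1],
])

```text
time_s: 7.25
ee_pos: [0.5167, -0.2969, 0.2426]
eef_rot: [3.142, 0.0, 1.463]
force: [0.6, 0.1, -1.6]
grip_width: 0.0252
grip_force: 25.0
```

```bash
python3 - <<'E'
from h import *
o=ctrl.get_obs(); print(o)
E
```

```text
{'time_s': 7.25, 'qpos': array([-5.83038520e-01,  3.61819670e-01,  1.26262651e+00, -3.53130296e-05,
        1.51712573e+00, -4.74816693e-01]), 'joint_vel': array([ 2.91876661e-05, -1.34672389e-04,  1.77045361e-05, -1.36740343e-03,
        1.50347646e-03, -1.39007797e+00]), 'tau': array([-7.02896577e-03, -5.92787004e+01, -3.76565480e+01,  5.60739264e-02,
        4.72829165e-02,  2.93325886e+00]), 'ee_pos': array([ 0.51670173, -0.29694503,  0.24256191]), 'eef_rot': array([3.14159033e+00, 4.08448727e-05, 1.46257639e+00]), 'force': array([ 0.60584445,  0.08813384, -1.63986269]), 'moment': array([-0.0117269 ,  0.02027015,  0.03080391]), 'grip_force': 24.999299347400665, 'grip_width': 0.025235251956086644}
```

jog_arm([
  [0, 0, 0, 0, 0, -0.137, -1],
  [0.04, -0.008, 0, 0, 0, 0, -1],
  [0.046, -0.009, 0, 0, 0, 0, -1],
  [0.046, -0.009, 0, 0, 0, 0, -1],
  [0.046, -0.009, 0, 0, 0, 0, -1],
])

```text
time_s: 7.75
ee_pos: [0.4769, -0.1183, 0.2425]
eef_rot: [3.141, 0.0, 1.593]
force: [1.3, -0.0, -1.1]
grip_width: 0.0251
grip_force: 25.0
```

jog_arm([
  [0.046, -0.009, 0, 0, 0, 0, -1],
  [0.046, -0.009, 0, 0, 0, 0, -1],
  [0.046, -0.009, 0, 0, 0, 0, -1],
  [0.04, -0.005, 0, 0, 0, 0, -1],
  [0.02, 0, 0, 0, 0, 0, -1],
])

```text
time_s: 8.25
ee_pos: [0.4402, 0.0798, 0.2429]
eef_rot: [3.141, -0.0, 1.596]
force: [-0.1, -1.3, -1.5]
grip_width: 0.0253
grip_force: 25.0
```

jog_arm([
  [0.02, 0, 0, 0, 0, 0, -1],
  [0, 0, 0, 0, 0, 0, -1],
  [0, 0, 0, 0, 0, 0, -1],
])

```text
time_s: 8.55
ee_pos: [0.4407, 0.0971, 0.2423]
eef_rot: [3.141, 0.0, 1.595]
force: [0.2, 0.4, -1.2]
grip_width: 0.0249
grip_force: 25.0
```

```bash
cat > go.py <<'E'
from h import *
from scipy.spatial.transform import Rotation as R
import sys
def togo(x,y,z):
    o=ctrl.get_obs(); r=R.from_euler('xyz',o['eef_rot'])
    print(o['time_s'],o['ee_pos'].round(4),o['eef_rot'].round(4),o['force'].round(1),'tool shift',r.inv().apply(np.array([x,y,z])-o['ee_pos']).round(4))
E
python3 -c "
from go import *
togo(.4375,.1198,.16)"
```

```text
8.55 [0.4407 0.0971 0.2423] [3.1414e+00 2.0000e-04 1.5946e+00] [ 0.2  0.4 -1.2] tool shift [ 0.0228 -0.0026  0.0823]
```

jog_arm([
  [0.0228, -0.0026, 0.04, 0, 0, 0, -1],
  [0, 0, 0.05, 0, 0, 0, -1],
  [0, 0, 0.05, 0, 0, 0, -1],
  [0, 0, 0, 0, 0, 0, -1],
  [0, 0, 0, 0, 0, 0, -1],
])

```text
time_s: 9.05
ee_pos: [0.4382, 0.1194, 0.1034]
eef_rot: [-3.141, 0.0, 1.593]
force: [1.1, -0.1, -1.3]
grip_width: 0.0252
grip_force: 25.0
```

```bash
python3 - <<'E'
from go import *
togo(.4375,.1198,.1)
w=save('wrist','w5.png')[...,::-1];s=save('scene','s5.png')[...,::-1]; t=save('side','t5.png')[...,::-1]
o=ctrl.get_obs()['ee_pos']; tip=[o[0],o[1],o[2]-.018]
for n in ['scene','side','wrist']: print(n,proj(n,[tip,[.4575,.1203,.06],[.4375,.1198,.06]]).round(1).tolist())
r=lambda im,x,y,w,h,W,H:cv2.resize(im[y:y+h,x:x+w],(W,H),interpolation=cv2.INTER_CUBIC)
cv2.imwrite('pics/crop5.png',np.vstack([np.hstack([r(s,340,175,50,40,375,300),r(t,245,175,50,40,375,300)]),r(w,220,110,200,80,750,300)]))
E
```

```text
9.05 [0.4382 0.1194 0.1034] [-3.1415e+00  1.0000e-04  1.5928e+00] [ 1.1 -0.1 -1.3] tool shift [ 0.0004 -0.0007  0.0034]
scene [[365.3, 193.0], [363.0, 201.0], [365.1, 198.5]]
side [[265.5, 197.1], [270.3, 201.2], [265.7, 203.6]]
wrist [[321.0, 212.3], [340.8, 203.4], [319.1, 203.5]]
```

View pics/crop5.png

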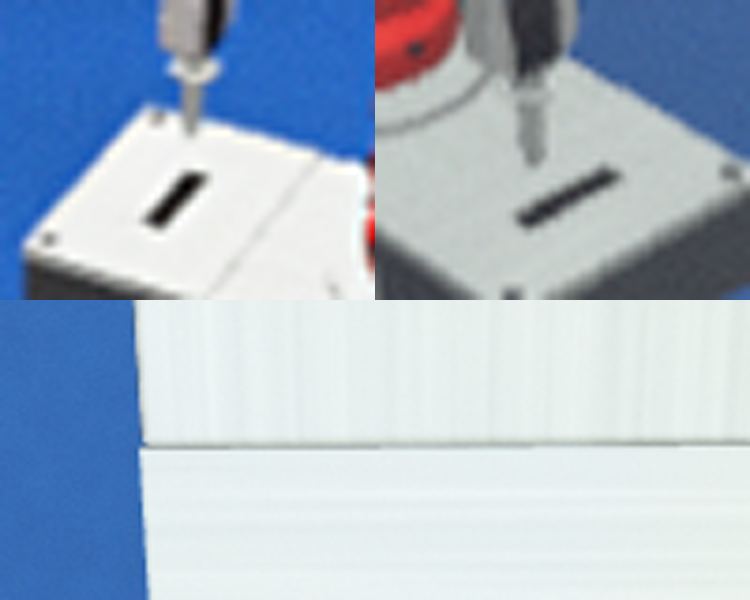

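The tip is at scene (365,193) and side (266,197), exactly as predicted. The slot centre is at scene (363,201) and side (271,201). Going down at the slot's -x end.

jog_arm([
  [0.0004, -0.0005, 0.015, 0, 0, 0, -1],
  [0, 0, 0.012, 0, 0, 0, -1],
  [0, 0, 0.01, 0, 0, 0, -1],
  [0, 0, 0.003, 0, 0, 0, -1],
  [0, 0, 0, 0, 0, 0, -1],
])

```text
time_s: 9.7
ee_pos: [0.4372, 0.1204, 0.062]
eef_rot: [-3.141, 0.0, 1.594]
force: [-0.5, 1.1, -0.9]
grip_width: 0.0251
grip_force: 25.0
```

jog_arm([
  [0, 0, 0.002, 0, 0, 0, -1],
  [0, 0, 0.002, 0, 0, 0, -1],
  [0, 0, 0.001, 0, 0, 0, -1],
  [0, 0, 0, 0, 0, 0, -1],
])

```text
time_s: 10.1
ee_pos: [0.4374, 0.1205, 0.0573]
eef_rot: [3.141, -0.0, 1.594]
force: [-0.6, -0.4, 2.2]
grip_width: 0.0254
grip_force: 25.0
```

Contact with the plate at ee z ≈ 0.057. I'll slide toward +x under light pressure.

jog_arm([
  [0, 0, 0.0005, 0, 0, 0, -1],
  [0, 0.002, 0, 0, 0, 0, -1],
  [0, 0.002, 0, 0, 0, 0, -1],
  [0, 0.002, 0, 0, 0, 0, -1],
  [0, 0, 0, 0, 0, 0, -1],
])

```text
time_s: 10.6
ee_pos: [0.4435, 0.1207, 0.0571]
eef_rot: [3.141, -0.0, 1.594]
force: [-1.1, -0.6, 7.1]
grip_width: 0.0252
grip_force: 25.0
```

jog_arm([
  [0, 0.002, 0, 0, 0, 0, -1],
  [0, 0.002, 0, 0, 0, 0, -1],
  [0, 0, 0, 0, 0, 0, -1],
])

```text
time_s: 10.9
ee_pos: [0.4473, 0.1207, 0.0565]
eef_rot: [3.141, -0.0, 1.594]
force: [0.1, -0.3, -0.4]
grip_width: 0.0252
grip_force: 25.0
```

jog_arm([
  [0, 0, 0.001, 0, 0, 0, -1],
  [0, 0, 0.001, 0, 0, 0, -1],
  [0, 0, 0.001, 0, 0, 0, -1],
  [0, 0, 0, 0, 0, 0, -1],
])

```text
time_s: 11.3
ee_pos: [0.4478, 0.1207, 0.0538]
eef_rot: [3.14, -0.0, 1.594]
force: [3.5, -0.0, 0.7]
grip_width: 0.0253
grip_force: 25.0
```

jog_arm([
  [0, 0.0015, 0, 0, 0, 0, -1],
  [0, 0.001, 0.001, 0, 0, 0, -1],
  [0, 0, 0.001, 0, 0, 0, -1],
  [0, 0, 0.001, 0, 0, 0, -1],
  [0, 0, 0, 0, 0, 0, -1],
])

```text
time_s: 11.8
ee_pos: [0.4496, 0.1207, 0.0503]
eef_rot: [-3.141, -0.0, 1.594]
force: [3.2, 1.1, -2.4]
grip_width: 0.0252
grip_force: 25.0
```

jog_arm([
  [0, 0.001, 0, 0, 0, 0, -1],
  [0, 0, 0.001, 0, 0, 0, -1],
  [0, 0, 0.001, 0, 0, 0, -1],
  [0, 0, 0.001, 0, 0, 0, -1],
  [0, 0, 0, 0, 0, 0, -1],
])

```text
time_s: 12.3
ee_pos: [0.4504, 0.1207, 0.0473]
eef_rot: [-3.141, 0.0, 1.594]
force: [-0.6, 0.6, -1.3]
grip_width: 0.0248
grip_force: 25.0
```

Free of side force. Continuing down to the collar, where ee z is about 0.037.

jog_arm([
  [0, 0.0005, 0.002, 0, 0, 0, -1],
  [0, 0, 0.002, 0, 0, 0, -1],
  [0, 0, 0.002, 0, 0, 0, -1],
  [0, 0, 0.001, 0, 0, 0, -1],
  [0, 0, 0, 0, 0, 0, -1],
])

```text
time_s: 12.8
ee_pos: [0.4511, 0.1207, 0.0404]
eef_rot: [-3.141, 0.0, 1.594]
force: [0.7, 0.1, -1.6]
grip_width: 0.0253
grip_force: 25.0
```

jog_arm([
  [0, 0, 0.001, 0, 0, 0, -1],
  [0, 0, 0.001, 0, 0, 0, -1],
  [0, 0, 0.0008, 0, 0, 0, -1],
  [0, 0, 0, 0, 0, 0, -1],
])

```text
time_s: 13.2
ee_pos: [0.4511, 0.1208, 0.0377]
eef_rot: [-3.142, 0.0, 1.594]
force: [-0.9, -0.1, -1.6]
grip_width: 0.0249
grip_force: 25.0
```

jog_arm([
  [0, 0, 0.0006, 0, 0, 0, -1],
  [0, 0, 0.0006, 0, 0, 0, -1],
  [0, 0, 0, 0, 0, 0, -1],
])

```text
time_s: 13.5
ee_pos: [0.4513, 0.1208, 0.0374]
eef_rot: [3.141, -0.0, 1.594]
force: [-5.3, -0.7, 11.4]
grip_width: 0.0253
grip_force: 25.0
```

The collar seated at 0.0374, 20 mm below the plate contact. Releasing and backing off.

jog_arm([
  [0, 0, 0, 0, 0, 0, 0.3],
  [0, 0, 0, 0, 0, 0, 0.3],
  [0, 0, 0, 0, 0, 0, 0.3],
  [0, 0, 0, 0, 0, 0, 0.3],
  [0, 0, 0, 0, 0, 0, 0.3],
])

```text
time_s: 14.0
ee_pos: [0.4511, 0.1208, 0.0364]
eef_rot: [-3.141, 0.0, 1.594]
force: [-0.9, 0.6, -0.2]
grip_width: 0.0601
grip_force: 0.0
```

jog_arm([
  [0, 0, -0.01, 0, 0, 0, 0.3],
  [0, 0, -0.03, 0, 0, 0, 0.3],
  [0, 0, -0.04, 0, 0, 0, 0.3],
  [0, 0, -0.04, 0, 0, 0, 0.3],
  [0, 0, -0.04, 0, 0, 0, 0.3],
])

```text
time_s: 14.5
ee_pos: [0.4508, 0.1207, 0.199]
eef_rot: [3.141, -0.0, 1.594]
force: [0.7, 0.9, -0.5]
grip_width: 0.0609
grip_force: 0.0
```

jog_arm([
  [-0.03, 0, 0, 0, 0, 0, 0.3],
  [-0.03, 0, 0, 0, 0, 0, 0.3],
  [-0.03, 0, 0, 0, 0, 0, 0.3],
  [0, 0, 0, 0, 0, 0, 0.3],
  [0, 0, 0, 0, 0, 0, 0.3],
])

```text
time_s: 15.0
ee_pos: [0.4532, 0.0306, 0.1971]
eef_rot: [3.141, -0.0, 1.592]
force: [0.1, 0.9, 0.8]
grip_width: 0.0611
grip_force: 0.0
```

```bash
python3 - <<'E'
from go import *
togo(.45,.12,.1)
w=save('wrist','w6.png')[...,::-1];s=save('scene','s6.png')[...,::-1]; t=save('side','t6.png')[...,::-1]
r=lambda im,x,y,w,h,W,H:cv2.resize(im[y:y+h,x:x+w],(W,H),interpolation=cv2.INTER_CUBIC)
cv2.imwrite('pics/crop6.png',np.vstack([np.hstack([r(s,340,170,50,40,375,300),r(t,245,170,50,40,375,300)]),r(w,200,60,250,100,750,300)]))
E
```

```text
15.0 [0.4532 0.0306 0.1971] [ 3.1411e+00 -1.0000e-04  1.5924e+00] [0.1 0.9 0.8] tool shift [ 0.0895 -0.0013  0.0971]
```

View pics/crop6.png

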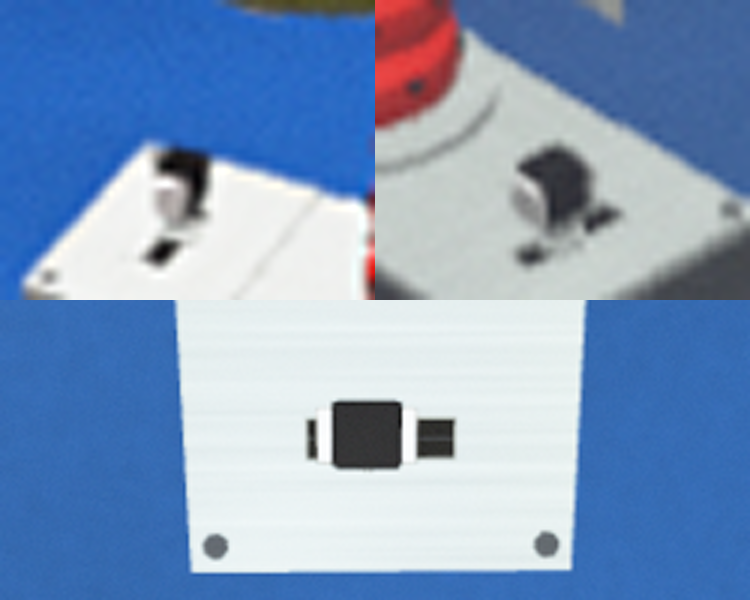

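The pin stands upright and home in the slot, at wrist crop (367,435), with both white buttons sprung out and the collar on the cover. Nothing is touching it.

```bash
python3 -c "
from station import ctrl
print(ctrl.hand_in())"
```

```text
the job is handed in; nothing more can be done
None
```

The job is handed in at about 15 s: the pin is in the lock hole with its collar on the cover and both buttons sprung out; an earlier grasp closed just above the pin's head, without visibly disturbing it.

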